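# Stop the belt sander with its long stop bar

### The arm

A 7-joint arm with a two-finger parallel gripper is mounted at the origin on the work surface. World frame = base frame: x ahead of the robot, y to its left, z up, the work surface at z = 0. Lengths are in m, angles in rad, forces in N, time in s.
With the tool pointing down it reaches from about 0.35 to 0.9 m from the base axis. Payload 8.1 kg.
Tool frame: the origin (TCP) lies midway between the tips of the shut fingers; the grasp point (between the pads) lies 19 mm behind it; z points along the fingers, y is the direction in which the jaws open and shut (so a half turn about z gives the same grasp; the last joint's range is limited). The gripper opens to 85 mm and grips with 20 to 120 N. Pads are 22 mm wide; open, the fingers measure 114 mm over their backs; the gripper's body (76 mm by 85 mm) begins 54 mm behind the grasp point. The pads swing forward as they close: fully open they stand 13 mm farther back than shut.
Start: joints at [1.129, 0.434, 0.025, 1.573, -0.012, 1.134, -0.075], TCP at [0.208, -0.589, 0.231] pointing down, gripper open.
Joint ranges: [-2.62, 2.62], [-0.44, 2.09], [-1.27, 1.32], [0.08, 2.57], [-1.32, 4.46], [0.12, 2], [-2.74, 2.74]. Speed limits (rad/s): [2.22, 2.22, 3.01, 3.01, 3.14, 3.14, 3.14].

### API

Orientations are given as a unit quaternion [x, y, z, w].
In Python, from rig import bot gives the robot as it stands. The module is installed in compiled form; this text tells all that it offers.
- The arm moves only by the tool apply_moves, never from a script. Its argument "increments" is a list of rows, each a list of 7 numbers: the shift along the tool's x, y, z normalised to -1 to 1, where 1 is 0.15 m, then the turn, a rotation vector about the tool's x, y, z normalised to -1 to 1, where 1 is pi rad, then the gripper's target within -1 to 1 (fully open at 1, half-way at 0, shut at -1). A call has 1 to 12 rows; each row is the pose to reach, as a shift and turn from the pose measured when the call began, along the tool's axes at that moment, turning the shorter way round; what a row does not reach only later rows make up. A row lasts 1/12 s, in which the tool goes at most 41.7 mm and 7.16 degrees, less where a joint would pass 70% of its speed; a pose out of reach is approached as far as the arm can. A call with a number of a shift or a turn outside -1 to 1 is refused whole. A call with a gripper value outside its range is refused whole. The fingers move at their own pace and stop on an object; "force" is the grip in N (left out, the last holds). Time passes only in rows, so rows that repeat a pose let the fingers close. It gives the time, the measured TCP pose, the force and the opening at its end, in the units of the state.
- bot.sense(): the state, without advancing time (a new reading comes with each control period).
- bot.get_image(name): name is "scene" or "top" or "wrist"; returns the picture (480x640x3 uint8, red, green, blue); there is no depth.
- bot.camera_model(name): a dict with "fovy" (degrees; the focal length in pixels is half the picture's height over the tangent of half this angle, whatever the lens; pixels are square), "cx", "cy" (the principal point, pixels), "view" (4x4, takes a point from world to camera coordinates); the wrist camera has in their place "hand_eye" (4x4, takes a point from camera to tool coordinates, whose origin is the TCP and whose axes are the flange's). Camera axes: x right, y up, looking along -z (the intrinsics and any distortion apply to the point x, -y, -z); pixel columns grow to the right and rows downward; lengths in m; the calibration is good to about 2 mm. The wrist camera is an equidistant fisheye: a pixel r from the principal point sees the ray r / f radians off the axis. A picture is of the moment at which its call begins: read the wrist's pose just before it. camera_model takes no time and is no camera call.
- bot.job_done(): hands the job in, once; it reports no verdict.
The state is a dict: "time_s": time; "q": joint angles; "qd": joint speeds; "joint_torque": joint torques, N m; "ee_pos": TCP position; "tool_rot": TCP orientation; "ft_force": force on the tool from outside, world axes, zero at the start; "ft_torque": the same for the moment, N m; "width": opening from 0.0 (shut) to 1.0 (fully open).
Only numpy, scipy, OpenCV 4.12 (cv2) and the standard library are available. Lean on these libraries where they do the work, as an engineer would, in place of code of your own. Each camera call takes 0.05 s, during which the arm holds its last target.

### The job

Stop the belt sander: of the two hinged bar switches on the bench, press the longer bar down near its centre, so that both ends travel down evenly, until it is fully down, then let go. It stays down by itself; leave the shorter bar, the dust gate's switch, as it is.

Things in the scene. Friction and masses are not known exactly. Their poses are not given: they have to be found in the camera images.
- stop_mid (a point): Centre of the top face of the long stop bar: flat aluminium, 300 x 36 x 14 mm, black end caps, top about 84 mm above the bench when up, over a grey foot plate (150 x 270 mm) fixed to the bench. Axes: y along the bar, z out of its top, x across it towards its rear hinge, 70 mm behind. Free from above.
- stop_rock (a joint): Seesaw tilt of the long bar along its length, in rad: 0 level, positive with its +y end up, limits 0.2 either way. The bar sits on a sprung pivot (4.5 Nm/rad) under its centre: pressed gently within 25 mm of the centre it stays about level, pressed at an end it tips.
- stop_swing (a joint): Hinge of the long stop bar's yoke, in rad: 0 fully up, 0.30 fully down (the bar's centre is then about 21 mm lower, its top face leaning 17 degrees towards the robot's side). It starts at 0 to 0.05. Stiff by friction: about 7 to 8 N at the bar's centre moves it, and it stays where it is left.
- gate_mid (a point): Centre of the top face of the shorter bar, the dust gate's switch, which is to be left alone: same make, height and materials, but 160 mm long on a foot plate of 150 x 144 mm. Axes as for the long bar. The two switches stand side by side on the bench, either one on the left.

How it is judged:
At the end, for the whole second after the job is handed in: The long bar is down by at least 0.20 of its 0.30 rad, at rest and level along its length within 0.08 rad, and the short bar's centre is within 8 mm of where it was (value of joint stop_swing above 0.2 rad and velocity of joint stop_swing between -0.03 and 0.03 rad/s and angle between stop_mid's own y axis and vertical between 1.4908 and 1.6508 rad and distance of gate_mid from where it was at the start of the episode below 0.008 m); the robot touches nothing.
It fails at once if the long bar tips lengthwise by more than 0.10 rad, one end running ahead of the other (not (angle between stop_mid's own y axis and vertical between 1.4708 and 1.6708 rad)).
It fails at once if the short bar is moved by more than 8 mm (distance of gate_mid from where it was at the start of the episode above 0.008 m).
It also fails if it takes over 32 s, if anything falls off the work surface, if the arm or the gripper's body presses on something with over 40 N, if the wrist force passes 120 N, or if a joint passes its speed limit or range.

## Working session

There is one attempt and no reset: what is moved stays moved. The work goes in short steps, Python scripts to look and compute and a tool call to move; the robot and the scene stay as the last step left them, time stands still between calls to the robot, and variables do not carry over. Pictures are saved under pics/ and viewed, and the job is handed in when it is done.

Besides the shell and the picture viewer there is one more tool, called by a JSON object that holds its "name" and its "arguments", one argument or row to a line. apply_moves: Moves the arm, as the interface text tells. Scaled input: -1 to 1 covers 0.15 m each way for a shift and pi rad each way for a turn. Its arguments: {"type":"object","properties":{"increments":{"type":"array"},"force":{"type":"number"}},"required":["increments"]}

```bash
mkdir -p pics; python3 - <<'E'
from rig import bot
import cv2
s=bot.sense();print(s['time_s'],s['ee_pos'],s['tool_rot'],s['ft_force'],s['width'])
for n in("scene","top"):
    cv2.imwrite(f"pics/{n}0.png",bot.get_image(n)[:,:,::-1]);print(n,bot.camera_model(n))
E
```

```text
0.0 [ 0.2075023  -0.58902423  0.23052198] [ 9.85689641e-01  1.68568458e-01 -2.16570449e-04 -7.47635153e-04] [ 0.0282126  -0.18687434  0.45760536] 0.9944937720959447
scene {'fovy': 46.68215246603722, 'cx': 324.9538971630747, 'cy': 246.4154615756453, 'view': array([[ 0.24699802,  0.9690113 , -0.00301239, -0.13819732],
       [-0.70112691,  0.18085925,  0.68971805,  0.32090205],
       [ 0.6688894 , -0.16824693,  0.72407178, -1.44479697],
       [ 0.        ,  0.        ,  0.        ,  1.        ]])}
top {'fovy': 53.95086240818863, 'cx': 325.739551466649, 'cy': 239.78153806833086, 'view': array([[-0.01988553, -0.99897162, -0.04074631,  0.02276784],
       [ 0.99677966, -0.02297555,  0.07682733, -0.57850238],
       [-0.0776845 , -0.03908734,  0.99621147, -0.82430982],
       [ 0.        ,  0.        ,  0.        ,  1.        ]])}
```

View pics/scene0.png

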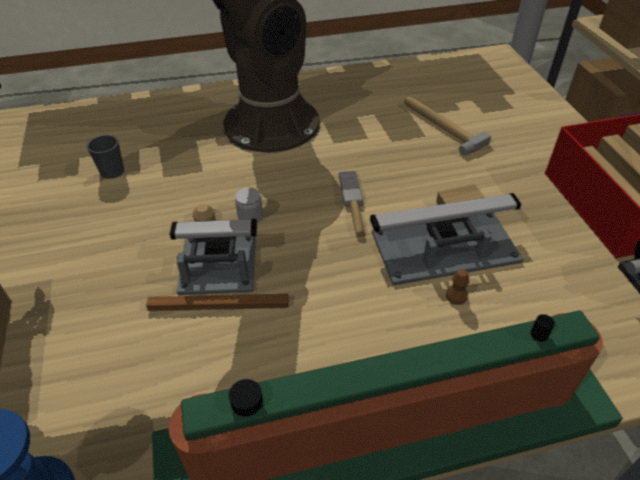

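View pics/top0.png

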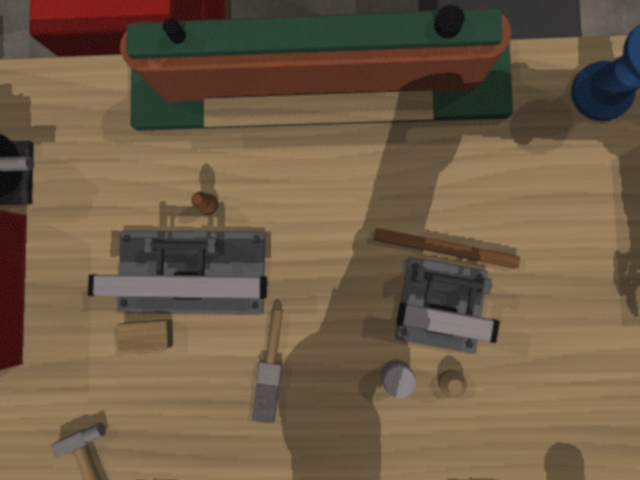

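```bash
python3 - <<'E'
import cv2
t=cv2.imread('pics/top0.png')[220:330,75:285];cv2.imwrite('pics/tz.png',cv2.resize(t,None,fx=3.8,fy=3.8,interpolation=cv2.INTER_CUBIC))
t=cv2.imread('pics/scene0.png')[180:290,360:535];cv2.imwrite('pics/sz.png',cv2.resize(t,None,fx=4.5,fy=4.5,interpolation=cv2.INTER_CUBIC))
E
```

```text
(no output)
```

View pics/tz.png

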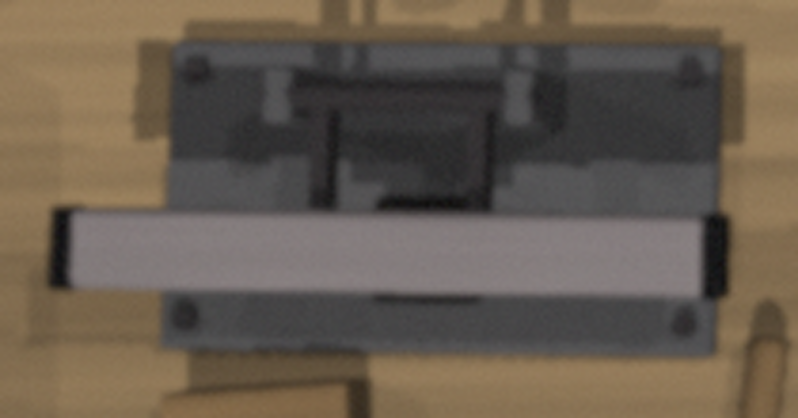

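View pics/sz.png

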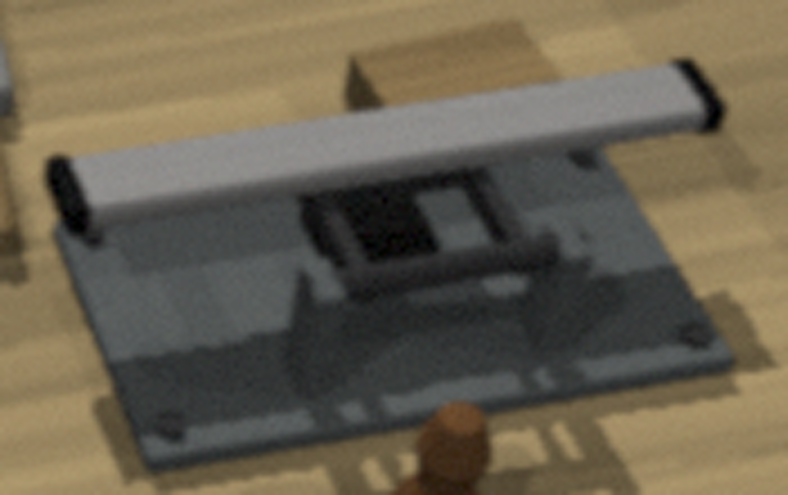

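```bash
cat > h.py <<'E'
import numpy as np
from rig import bot
def ray(n,u,v):
    c=bot.camera_model(n);f=240/np.tan(np.radians(c['fovy']/2));V=c['view'];R=V[:3,:3];t=V[:3,3]
    d=R.T@np.array([(u-c['cx'])/f,-(v-c['cy'])/f,-1]);return -R.T@t,d
def atz(n,u,v,z):
    o,d=ray(n,u,v);return o+d*(z-o[2])/d[2]
def tri(a,b):
    A=[];B=[]
    for o,d in(a,b):
        d=d/np.linalg.norm(d);P=np.eye(3)-np.outer(d,d);A.append(P);B.append(P@o)
    A=np.vstack(A);B=np.hstack(B);x=np.linalg.lstsq(A,B,rcond=None)[0];return x,np.linalg.norm(A@x-B)
E
python3 - <<'E'
from h import *
np.set_printoptions(precision=4,suppress=True)
T=[(70,210),(702,215),(702,296),(66,287)]
T=[(75+(u+.5)/3.8-.5,220+(v+.5)/3.8-.5) for u,v in T]
P=np.array([atz("top",u,v,.084) for u,v in T]);print(P,P.mean(0),np.linalg.norm(P[0]-P[1]),np.linalg.norm(P[3]-P[0]))
# scene order matched: top TL = far(+x),+y -> scene: right bottom; TR -> left bottom; BR-> left top; BL-> right top
S=[(703,118),(90,212),(75,160),(675,68)]
S=[(360+(u+.5)/4.5-.5,180+(v+.5)/4.5-.5) for u,v in S]
Q=np.array([atz("scene",u,v,.084) for u,v in S]);print(Q,Q.mean(0),np.linalg.norm(Q[0]-Q[1]))
for a,b in zip(T,S): print(tri(ray("top",*a),ray("scene",*b)))
# plate corners
C=[(172,43),(720,46),(715,354),(163,347)]
C=[(75+(u+.5)/3.8-.5,220+(v+.5)/3.8-.5) for u,v in C]
P=np.array([atz("top",u,v,.008) for u,v in C]);print(P,P.mean(0),np.linalg.norm(P[0]-P[1]),np.linalg.norm(P[0]-P[3]))
E
```

```text
[[0.5236 0.4027 0.084 ]
 [0.5158 0.1198 0.084 ]
 [0.4805 0.1201 0.084 ]
 [0.4896 0.4038 0.084 ]] [0.5024 0.2616 0.084 ] 0.2830183292566636 0.034049588230197096
[[0.5285 0.3968 0.084 ]
 [0.5174 0.1183 0.084 ]
 [0.4853 0.122  0.084 ]
 [0.4951 0.4005 0.084 ]] [0.5066 0.2594 0.084 ] 0.2787331950779311
(array([0.5233, 0.4031, 0.079 ]), np.float64(0.002908405125999117))
(array([0.5157, 0.1195, 0.0822]), np.float64(0.0007818743190844814))
(array([0.4806, 0.1223, 0.0794]), np.float64(0.0020316396793001916))
(array([0.4893, 0.406 , 0.0783]), np.float64(0.0012736494344206593))
[[0.6054 0.3944 0.008 ]
 [0.5975 0.1241 0.008 ]
 [0.4497 0.1279 0.008 ]
 [0.4576 0.3968 0.008 ]] [0.5275 0.2608 0.008 ] 0.2704634860235101 0.14781795030577655
```

{"name": "apply_moves", "arguments": {
  "increments": [
    [0.94,-0.66,0,0,0,0.117,-1],
    [0.94,-0.66,0,0,0,0.117,-1],
    [0.94,-0.66,0,0,0,0.117,-1],
    [0.94,-0.66,0,0,0,0.117,-1],
    [0.94,-0.66,0,0,0,0.117,-1],
    [0.94,-0.66,0,0,0,0.117,-1],
    [0.94,-0.66,0,0,0,0.117,-1]
  ]
}}

```text
time_s: 0.68
ee_pos: [0.3078, -0.4485, 0.2307]
tool_rot: [1.0, -0.013, -0.0, -0.001]
ft_force: [-0.1, -0.6, -0.0]
width: 0.011
```

Now tool x ≈ world x, tool y ≈ −world y.

{"name": "apply_moves", "arguments": {
  "increments": [
    [0.6,-1,0,0,0,0,-1],
    [0.6,-1,0,0,0,0,-1],
    [0.6,-1,0,0,0,0,-1],
    [0.6,-1,0,0,0,0,-1],
    [0.6,-1,0,0,0,0,-1]
  ]
}}

```text
time_s: 1.1
ee_pos: [0.405, -0.296, 0.2308]
tool_rot: [1.0, -0.011, 0.0, -0.002]
ft_force: [0.2, 0.4, -0.2]
width: 0.002
```

{"name": "apply_moves", "arguments": {
  "increments": [
    [0.4,-1,0,0,0,0,-1],
    [0.4,-1,0,0,0,0,-1],
    [0.4,-1,0,0,0,0,-1],
    [0.4,-1,0,0,0,0,-1],
    [0.4,-1,0,0,0,0,-1]
  ]
}}

```text
time_s: 1.52
ee_pos: [0.4713, -0.1405, 0.2315]
tool_rot: [1.0, -0.007, 0.001, -0.003]
ft_force: [0.1, -0.4, -0.5]
width: 0.004
```

{"name": "apply_moves", "arguments": {
  "increments": [
    [0.2,-1,0,0,0,0,-1],
    [0.2,-1,0,0,0,0,-1],
    [0.2,-1,0,0,0,0,-1],
    [0.2,-1,0,0,0,0,-1],
    [0.2,-1,0,0,0,0,-1]
  ]
}}

```text
time_s: 1.93
ee_pos: [0.5047, 0.0155, 0.2328]
tool_rot: [1.0, -0.003, 0.002, -0.005]
ft_force: [-0.7, -0.6, 0.0]
width: 0.002
```

{"name": "apply_moves", "arguments": {
  "increments": [
    [0.1,-1,0,0,0,0,-1],
    [0.1,-1,0,0,0,0,-1],
    [0.1,-1,0,0,0,0,-1],
    [0.1,-1,0,0,0,0,-1],
    [0.1,-1,0,0,0,0,-1]
  ]
}}

```text
time_s: 2.35
ee_pos: [0.5209, 0.1717, 0.2344]
tool_rot: [1.0, 0.0, 0.002, -0.007]
ft_force: [-0.6, 0.1, -0.1]
width: -0.003
```

{"name": "apply_moves", "arguments": {
  "increments": [
    [-0.15,-0.59,0.2,0.0045,0,0.009,-1],
    [-0.15,-0.59,0.4,0.0045,0,0.009,-1],
    [-0.15,-0.59,0.6,0.0045,0,0.009,-1],
    [-0.15,-0.59,0.6,0.0045,0,0.009,-1],
    [-0.15,-0.59,0.6,0.0045,0,0.009,-1],
    [-0.15,-0.59,0.6,0.0045,0,0.009,-1]
  ]
}}

```text
time_s: 2.85
ee_pos: [0.4993, 0.2597, 0.145]
tool_rot: [1.0, -0.014, 0.001, -0.014]
ft_force: [0.4, -0.4, -0.2]
width: 0.001
```

```bash
python3 - <<'E'
from rig import bot
import cv2
s=bot.sense();print(s['time_s'],s['ee_pos'],s['tool_rot'],s['ft_force'],s['width'])
for n in("scene","top","wrist"):
    im=bot.get_image(n)[:,:,::-1]
    cv2.imwrite(f"pics/{n}1.png",im)
E
```

```text
2.85 [0.4993138  0.25965725 0.14503519] [ 0.99980728 -0.01413048  0.00109191 -0.01358432] [ 0.36466699 -0.41549942 -0.19978345] 0.0014180738579863854
```

View pics/scene1.png

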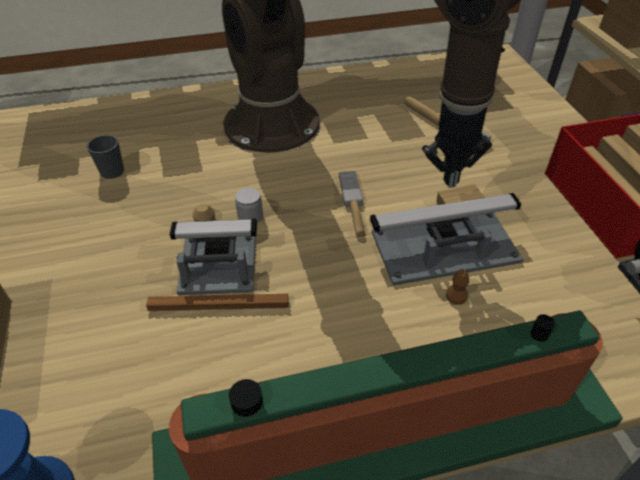

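View pics/wrist1.png

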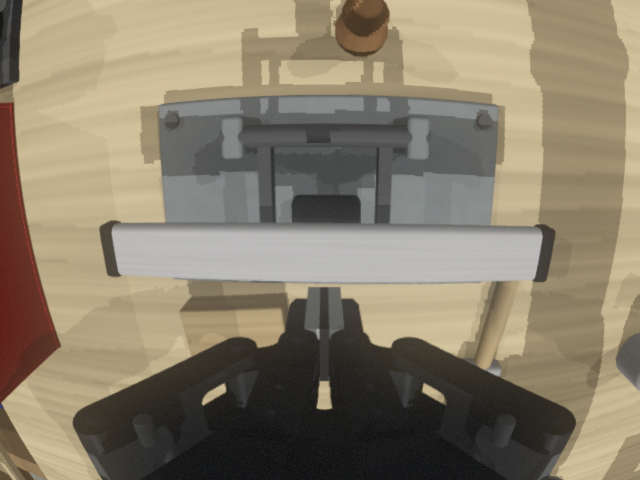

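```bash
python3 - <<'E'
from h import *
from scipy.spatial.transform import Rotation as Ro
np.set_printoptions(precision=4,suppress=True)
s=bot.sense();R=Ro.from_quat(s['tool_rot']).as_matrix();p=np.array(s['ee_pos'])
c=bot.camera_model('wrist');H=c['hand_eye'];f=240/np.tan(np.radians(c['fovy']/2));print(R)
P=[]
for u,v in[(114,224),(541,228),(541,280),(118,275)]:
    a=np.array([u-c['cx'],v-c['cy']]);r=np.hypot(*a);th=r/f
    d=np.array([a[0]/r*np.sin(th),-a[1]/r*np.sin(th),-np.cos(th)])
    o=R@H[:3,3]+p;d=R@H[:3,:3]@d
    P.append(o+d*(.082-o[2])/d[2])
P=np.array(P);print(P,P.mean(0),np.linalg.norm(P[0]-P[1]))
E
```

```text
[[ 0.9995 -0.0298  0.0065]
 [-0.03   -0.9991  0.0292]
 [ 0.0056 -0.0294 -0.9996]]
[[0.5261 0.3997 0.082 ]
 [0.5173 0.1214 0.082 ]
 [0.4808 0.115  0.082 ]
 [0.4898 0.4045 0.082 ]] [0.5035 0.2602 0.082 ] 0.27852265585010777
```

{"name": "apply_moves", "arguments": {
  "increments": [
    [0,0.01,0.1,-0.009,0,0,-1],
    [0,0.01,0.2,-0.009,0,0,-1],
    [0,0.01,0.3,-0.009,0,0,-1],
    [0,0.01,0.35,-0.009,0,0,-1],
    [0,0.01,0.35,-0.009,0,0,-1],
    [0,0.01,0.35,-0.009,0,0,-1]
  ]
}}

```text
time_s: 3.5
ee_pos: [0.5015, 0.2596, 0.0954]
tool_rot: [1.0, -0.015, 0.003, -0.001]
ft_force: [0.2, -0.7, 0.9]
width: -0.001
```

{"name": "apply_moves", "arguments": {
  "increments": [
    [-0.01,0,0.02,0,0,0,-1],
    [-0.01,0,0.04,0,0,0,-1],
    [-0.01,0,0.05,0,0,0,-1],
    [-0.01,0,0.06,0,0,0,-1],
    [-0.01,0,0.07,0,0,0,-1],
    [-0.01,0,0.08,0,0,0,-1],
    [-0.01,0,0.09,0,0,0,-1],
    [-0.01,0,0.1,0,0,0,-1],
    [-0.01,0,0.11,0,0,0,-1],
    [-0.01,0,0.11,0,0,0,-1]
  ]
}}

```text
time_s: 4.33
ee_pos: [0.4995, 0.2598, 0.0791]
tool_rot: [1.0, -0.015, 0.003, -0.0]
ft_force: [-4.3, -0.7, 7.1]
width: 0.004
```

{"name": "apply_moves", "arguments": {
  "increments": [
    [0,0,0.01,0,0,0,-1],
    [0,0,0.02,0,0,0,-1],
    [0,0,0.03,0,0,0,-1],
    [0,0,0.04,0,0,0,-1],
    [0,0,0.05,0,0,0,-1],
    [0,0,0.05,0,0,0,-1]
  ]
}}

```text
time_s: 4.83
ee_pos: [0.4986, 0.2598, 0.0718]
tool_rot: [1.0, -0.015, 0.002, -0.0]
ft_force: [-4.6, -0.6, 6.9]
width: -0.0
```

```bash
python3 - <<'E'
from rig import bot
import cv2,numpy as np
im=bot.get_image("scene")[:,:,::-1];w=bot.get_image("wrist")[:,:,::-1]
a=cv2.resize(im[170:290,360:535],None,fx=3.4,fy=3.4)
cv2.imwrite("pics/c2.png",a);cv2.imwrite("pics/w2.png",w)
E
```

```text
(no output)
```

View pics/c2.png

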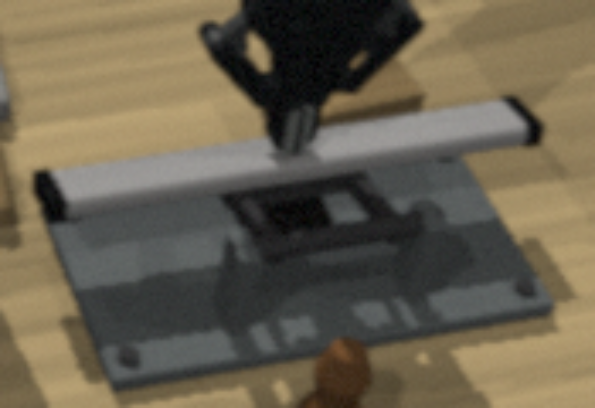

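View pics/w2.png

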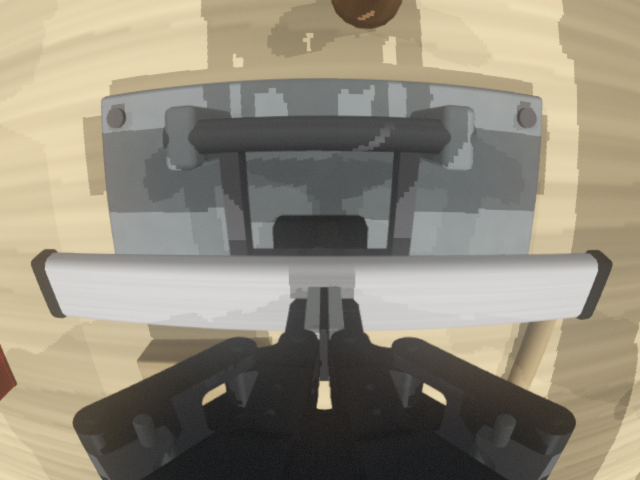

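The bar is level (wrist view: ends at rows about 285 on both sides) and the fingertip (column 324) is at its centre (about 322). I'll keep pressing.

{"name": "apply_moves", "arguments": {
  "increments": [
    [0,0,0.01,0,0,0,-1],
    [0,0,0.02,0,0,0,-1],
    [0,0,0.03,0,0,0,-1],
    [0,0,0.04,0,0,0,-1],
    [0,0,0.045,0,0,0,-1],
    [0,0,0.05,0,0,0,-1],
    [0,0,0.05,0,0,0,-1]
  ]
}}

```text
time_s: 5.52
ee_pos: [0.4985, 0.2599, 0.0648]
tool_rot: [1.0, -0.015, 0.002, -0.0]
ft_force: [-2.6, -2.0, 8.6]
width: 0.005
```

{"name": "apply_moves", "arguments": {
  "increments": [
    [0,0,0.005,0,0,0,-1],
    [0,0,0.01,0,0,0,-1],
    [0,0,0.015,0,0,0,-1],
    [0,0,0.015,0,0,0,-1]
  ]
}}

```text
time_s: 5.85
ee_pos: [0.4986, 0.2599, 0.0638]
tool_rot: [1.0, -0.015, 0.003, -0.0]
ft_force: [-4.7, -2.7, 17.9]
width: 0.002
```

```bash
python3 - <<'E'
from rig import bot
import cv2
cv2.imwrite("pics/w3.png",bot.get_image("wrist")[:,:,::-1]);print(bot.sense()['ft_force'])
E
```

```text
[-6.31862164 -3.68172937 17.28400336]
```

View pics/w3.png

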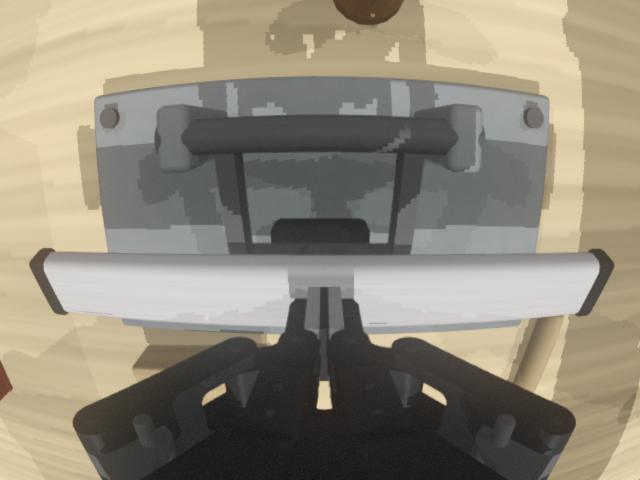

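The force has risen from 8 N to 18 N with almost no travel, so the bar is at its end stop, and it is still level. Now retract.

{"name": "apply_moves", "arguments": {
  "increments": [
    [0,0,-0.03,0,0,0,-1],
    [0,0,-0.08,0,0,0,-1],
    [0,0,-0.2,0,0,0,-1],
    [0,0,-0.4,0,0,0,-1],
    [0,0,-0.6,0,0,0,-1],
    [0,0,-0.8,0,0,0,-1],
    [0,0,-0.8,0,0,0,-1],
    [0,0,-0.8,0,0,0,-1],
    [0,0,-0.8,0,0,0,-1]
  ]
}}

```text
time_s: 6.65
ee_pos: [0.4978, 0.2597, 0.1837]
tool_rot: [1.0, -0.015, 0.003, 0.0]
ft_force: [0.2, -0.5, 0.0]
width: -0.002
```

```bash
python3 - <<'E'
from rig import bot
import cv2,numpy as np
s=bot.sense();print(s['time_s'],s['ee_pos'],s['ft_force'],np.abs(s['qd']).max())
cv2.imwrite("pics/s4.png",bot.get_image("scene")[:,:,::-1])
cv2.imwrite("pics/w4.png",bot.get_image("wrist")[:,:,::-1])
E
```

```text
6.65 [0.49778073 0.25972109 0.18366589] [ 0.19004018 -0.5217258   0.03371102] 0.021111195380191537
```

View pics/s4.png

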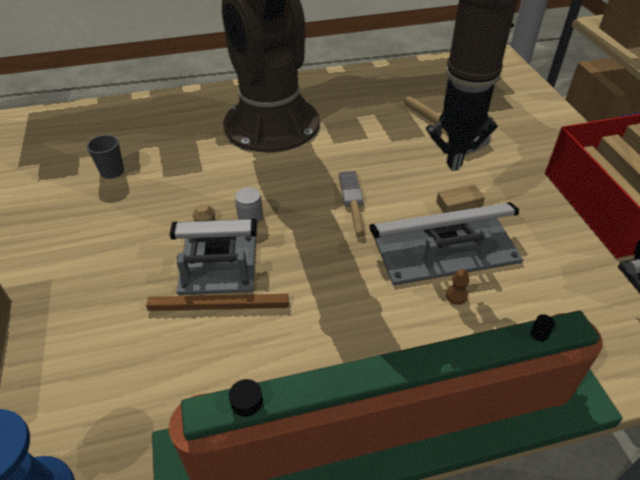

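View pics/w4.png

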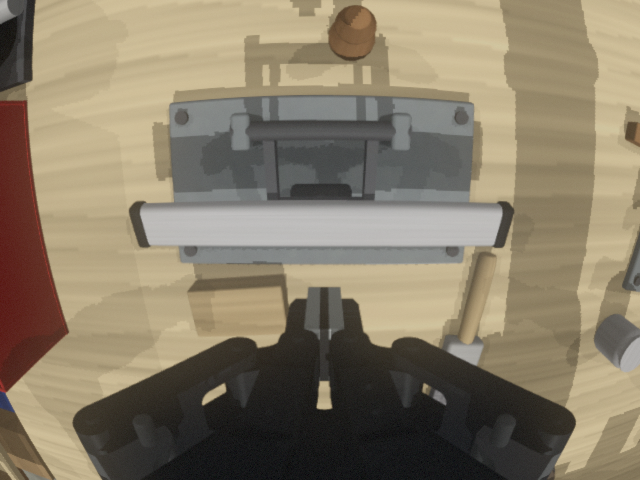

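```bash
python3 -c "
from rig import bot
print(bot.job_done())"
```

```text
the job is handed in; nothing more can be done
None
```

I pressed the long stop bar fully down with the shut fingertips, let go of it and handed the job in at about 6.7 s. I didn't read the joint angles directly, and handing in gave no verdict. The evidence from the images and the force sensor:

- **Position:** The fingertips met the bar within about 5 mm of its estimated centre, which was about (0.503, 0.260).
- **Fully down:** The bar moved at about 7–9 N. The force then rose to about 18 N with almost no further travel, at a tool height of 0.064 m, which I took as the end stop.
- **After release:** The last pictures show the bar still down. Both ends are about 8 pixels lower in the scene view, so it came down level.
- **Short bar and contact:** The short bar looks unmoved. The tool is about 12 cm above the bar, and the wrist force is back near zero.

No check failed. The bar position estimates from the top, scene and wrist cameras differed by about 4 mm at most.

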